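Couple the keyed mixer shaft to the bench drive

TASK

Take the flat cover plate off the hub of the round mixer drive, slide it edgewise fully into the slot of the grey holder block and let go of it there. Then take the square-headed keyed shaft from the stand, push it into the hub, turning it until the key slips into the keyway, and press it fully home against the hub's ejector spring. Finish while still gripping the shaft and pressing it down with its flange flush on the hub, the cover still in its slot and the other things on the bench left where they are.

Things in the scene. Friction and masses are not known exactly. Their poses are not given: they have to be found in the camera images.
- drive: Mixer drive, fixed to the bench: a low round white housing, 140 mm across and 45 mm high, with a green band and a small grey knob on its side (out along -x to 94 mm from the axis). On its top stands a 44 mm wide, 40 mm high aluminium hub, top at 85 mm. Origin: centre of the underside; z up along the hub's axis. The keyway is on the side away from the knob (+x).
- hub_mouth (a point): Centre of the hub's flat top face, 85 mm above the bench. x points along the keyway, z up. The hub has an upright round bore 18.4 mm across, open at the top and 34 mm deep at least, and one keyway 8 mm wide, cut right through the wall on the +x side over the full height of the hub. There are no chamfers on the hub.
- ejector (a joint): Sprung ejector pin, 12 mm across, inside the hub's bore: 0 is up (its top 22 mm below the hub's top), grows in metres as it is pressed down; 0.010 when the shaft is fully home (stop at 0.0125). The spring pushes up with 2 N at 0 and 7 N at 0.010, so a released shaft rises again.
- cover: Cover plate lying on top of the hub: flat grey plastic plate 112 mm (x) by 54 mm (y), 4 mm thick, about 50 g. Origin: centre of its underside. An upright black grip, 24 mm (x) by 12 mm (y), rises 34 mm from the plate's upper face, centred at x = -38 mm. The end at +x is the one that enters the slot.
- holder: Grey slotted holder block fixed to the bench, 84 by 84 mm, 44 mm high. Origin: centre of its underside; the slot opens on its -x side.
- slot (a point): Middle of the slot's lower lip at its mouth on the holder, 25 mm above the bench; x points horizontally into the slot, z up. The slot is 64 mm wide (y), 9 mm high (from this point upwards) and 74 mm deep (x); a 10 mm thick roof lies over it. With the cover fully in, its grip stays outside with its centre 20 mm in front of the mouth.
- stand: White block fixed to the bench, 64 (x) by 160 mm (y), 45 mm high, with two upright 30 mm holes at y = +44 and -44 mm, each holding one shaft by its flange. Origin: centre of its underside.
- shaft: The keyed steel shaft, hanging upright in one hole of the stand, about 0.16 kg. Origin: centre of the underside of its flange (40 mm across, 6 mm thick; this face lands on the hub's top); z up, +x towards the key. Below the flange is a round stem 16 mm across and 32 mm long, its last 5 mm tapered to 10 mm.
- shaft_head (a point): Centre of the top of the keyed shaft's square head, 46 mm above the flange's underside. The head, the place to grip, is 18 by 18 mm, sides along x and y, 40 mm high above the flange. A small dark bar, 3 mm high, on the flange's upper face beside the head marks the key's side (+x).
- shaft_key (a point): Middle of the key's lower end, 20 mm below the flange's underside, 11 mm from the axis. The key, 6 mm wide, runs from here up to the flange and reaches 13 mm from the axis. The stem's last 12 mm have no key: they enter the bore at any angle, then the key rests on the hub's top until it meets the keyway.
- round_shaft: A shaft of the same size but with a round head 24 mm across and no key, in the other hole of the stand. Not for this drive; leave it there. Origin: centre of the underside of its flange.
- beaker: Glass beaker, 68 mm wide, 85 mm high, a bystander on the bench: leave it. Origin: underside.
- buffer_bottle: Closed white bottle, 52 mm wide, 85 mm high, a bystander on the bench: leave it. Origin: underside.
- probe_cap_a: Small white probe cap, 26 mm wide, 34 mm high, a bystander on the bench: leave it. Origin: underside.
- probe_cap_b: Small white probe cap, 26 mm wide, 34 mm high, a bystander on the bench: leave it. Origin: underside.
- sample_jar: Amber jar, 50 mm wide, 50 mm high, a bystander on the bench: leave it. Origin: underside.
- dish: White dish, 72 mm wide, 22 mm high, a bystander on the bench: leave it. Origin: underside.
- spatula: Spatula, 160 mm long, lying flat at the back (origin within its length), a bystander on the bench: leave it. Origin: underside.
Mind the look-alikes: they are no part of the job. What is shaped like the drive but purple or red is not meant.

How it is judged:
By the outcome, as a careful person would: the job done as asked, in the order asked, and still so for the second after the job is handed in, while the arm keeps its last pose, push and grip.
It also fails if it takes over 54 s, if anything falls off the work surface, if the arm or the gripper's body presses on something with over 40 N, if the wrist force passes 120 N, or if a joint passes its speed limit or range.

ROBOT

A 7-joint arm with a two-finger parallel gripper is mounted at the origin on the work surface. World frame = base frame: x ahead of the robot, y to its left, z up, the work surface at z = 0. Lengths are in m, angles in degrees, forces in N, time in s.
With the tool pointing down it reaches from about 0.375 to 0.925 m from the base axis. Payload 3.1 kg.
Tool frame: the origin (TCP) lies midway between the tips of the shut fingers; the grasp point (between the pads) lies 19 mm behind it (env.tcp_to_grasp is the distance from the TCP to the grasp point, in m); z points along the fingers, y is the line along which they close (so a half turn about z gives the same grasp; the last joint's range is limited). The gripper opens to 85 mm and grips with 20 to 120 N. Pads are 22 mm wide; open, the fingers measure 114 mm over their backs; the gripper's body (76 mm by 85 mm) begins 54 mm behind the grasp point. The pads swing forward as they close: fully open they stand 13 mm farther back than shut.
Start: joints at [65.902, 21.939, 2.515, 91.553, -1.026, 66.532, -2.859], TCP at [0.206, -0.616, 0.231] pointing down, gripper open.
Joint ranges: [-149.38, 149.38], [-23.57, 123.04], [-84.95, 90], [0, 143.3], [-89.99, 269.99], [3.08, 112.72], [-163.45, 163.45]. Speed limits (degrees/s): [159.86, 159.86, 180, 180, 180, 180, 180].

INTERFACE

Orientations are given as a 3x3 rotation matrix whose columns are the frame's x, y, z axes.
In Python, from workcell import env gives the robot as it stands. The module is installed in compiled form; this text tells all that it offers.
- The arm moves only by the shell command python3 -m crank 'ROWS' [FORCE]. ROWS is JSON, a list of rows, each a list of 3 entries, a list of its own where there are three numbers: the shift along the world's x, y, z in cm, then the turn about the world's z in rad, then the finger opening in cm, from 0 to 8.54. In form: [[[tx, ty, tz], twist, grip], ...]. A call has 1 to 20 rows; each row shifts and turns the commanded pose from where the row before left it; what a row does not reach is not made up. A row lasts 1/10 s, in which the tool goes at most 50 mm and 8.59 degrees, less where a joint would pass 70% of its speed; a pose out of reach is approached as far as the arm can. A call is refused whole if a number of a shift passes 5 or a number of a turn 0.15, either way. A call with a gripper value outside its range is refused whole. The fingers move at their own pace and stop on an object; FORCE is the grip in N (left out, the last holds). Time passes only in rows, so rows that do not move let the fingers close. It gives the time, the measured TCP pose, the force, the opening and the grip force at its end, in the units of the state.
- env.observe(): the state, without advancing time (a new reading comes with each control period).
- env.grab_frame(name): name is "side" or "top"; returns a dict with "img" (400x640x3 uint8, blue, green, red), "intrinsics" (3x3 intrinsics, pixels), "distortion" ([k1, k2, p1, p2, k3] as OpenCV has them; the pictures are not rectified), "cam_to_world" (4x4, takes a point from camera to world coordinates). Camera axes: x right, y up, looking along -z (the intrinsics and any distortion apply to the point x, -y, -z); pixel columns grow to the right and rows downward; lengths in m; the calibration is good to about 2 mm. A picture is of the moment at which its call begins. There is no depth.
- env.hand_in(): hands the job in; it is judged then, once.
The state is a dict: "time_s": time; "joint_pos": joint angles; "qvel": joint speeds; "joint_efforts": joint torques, N m; "tool_pos": TCP position; "tcp_rot": TCP orientation; "contact_force": force on the tool from outside, world axes, zero at the start; "wrist_torque": the same for the moment, N m; "finger_gap": finger opening in m; "gripper_force": force on a finger pad.
Only numpy, scipy, OpenCV 4.12 (cv2) and the standard library are available. Lean on these libraries where they do the work, as an engineer would, in place of code of your own. Each camera call takes 0.05 s, during which the arm holds its last target. There are 200 camera calls.

## Working session

There is one attempt and no reset: what is moved stays moved. The work goes in short steps, Python scripts to look and compute and a shell command to move; the robot and the scene stay as the last step left them, time stands still between calls to the robot, and variables do not carry over. Pictures are saved under pics/ and viewed, at most 10 in all, crops included, and the job is handed in when it is done.

```bash
mkdir -p pics; cat > h.py <<'E'
import numpy as np, cv2, pickle
from workcell import env
def grab(n,f):
    d=env.grab_frame(n); cv2.imwrite('pics/'+f+'.png',d['img']); pickle.dump(d,open('pics/'+f+'.pkl','wb')); return d
def load(f): return pickle.load(open('pics/'+f+'.pkl','rb'))
def px2w(d,uv,z):
    uv=np.array(uv,float).reshape(-1,1,2)
    n=cv2.undistortPoints(uv,np.array(d['intrinsics']),np.array(d['distortion'])).reshape(-1,2)
    T=np.array(d['cam_to_world']); z=np.broadcast_to(z,len(n))
    r=np.c_[n[:,0],-n[:,1],-np.ones(len(n))]@T[:3,:3].T; o=T[:3,3]
    return o+r*((z-o[2])/r[:,2])[:,None]
def w2px(d,P):
    T=np.array(d['cam_to_world']); c=(np.array(P,float).reshape(-1,3)-T[:3,3])@T[:3,:3]
    c=c*[1,-1,-1]
    return cv2.projectPoints(c,np.zeros(3),np.zeros(3),np.array(d['intrinsics']),np.array(d['distortion']))[0].reshape(-1,2)
def crop(d,f,x0,y0,x1,y1,s):
    cv2.imwrite('pics/'+f+'.png',cv2.resize(d['img'][y0:y1,x0:x1],None,fx=s,fy=s,interpolation=cv2.INTER_CUBIC))
E
python3 - <<'E'
from h import *
for n in('top','side'):
    d=grab(n,n+'0'); print(np.round(d['cam_to_world'],3))
print(env.observe()['tcp_rot'],env.observe()['finger_gap'],env.tcp_to_grasp)
E
```

```text
[[ 0.002  0.997 -0.078  0.434]
 [-1.     0.002  0.007  0.059]
 [ 0.007  0.078  0.997  1.439]
 [ 0.     0.     0.     1.   ]]
[[ 0.866  0.371 -0.336  0.209]
 [-0.5    0.662 -0.559 -0.543]
 [ 0.015  0.652  0.758  0.848]
 [ 0.     0.     0.     1.   ]]
[[ 9.48315270e-01  3.17328504e-01 -8.76969119e-04]
 [ 3.17329695e-01 -9.48312585e-01  2.25966271e-03]
 [-1.14585464e-04 -2.42116100e-03 -9.99997062e-01]] 0.08530008425725547 0.0187
```

View pics/top0.png

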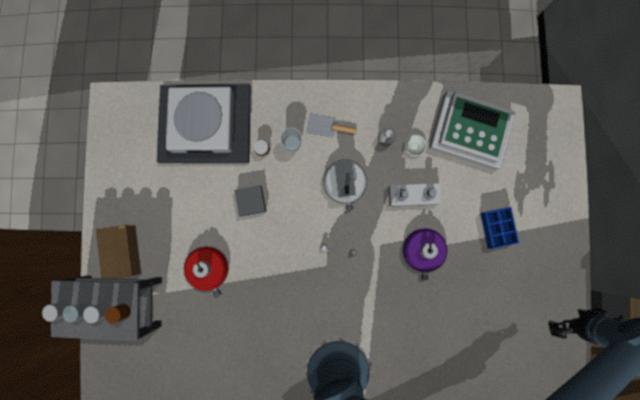

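View pics/side0.png

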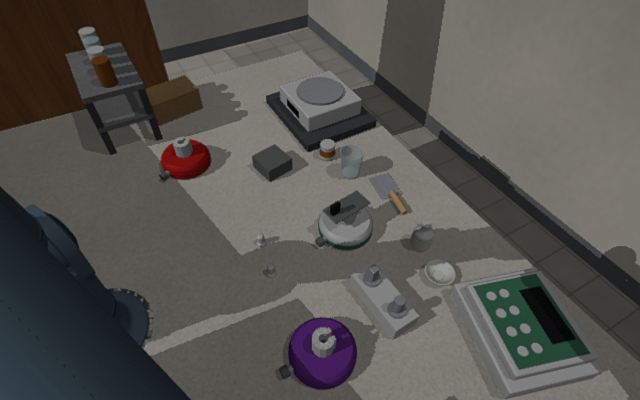

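The top view shows the white drive with its cover at (345,182), the grey holder at (250,201) and the stand at (414,194). Possible mix-ups:
- **Drive:** red (206,268) and purple (425,250) look-alikes. I choose the white one at (345,182).
- **Shafts:** the stand holds one at (403,194) and one at (429,193). The crop should show which is which.

```bash
python3 - <<'E'
from h import *
a=load('top0')['img'];b=load('side0')['img']
r=lambda i,s:cv2.resize(i,None,fx=s,fy=s,interpolation=cv2.INTER_CUBIC)
A=r(a[150:225,230:330],4);B=r(a[150:225,300:450],5.2)
cv2.imwrite('pics/c1.png',r(a[145:225,320:450],6))
C=np.zeros((600,800,3),np.uint8)
C[:300,:400]=r(b[175:250,300:400],4);C[:300,400:]=r(b[255:330,340:440],4)
C[300:,:400]=r(b[125:200,230:330],4);C[300:,400:]=r(a[165:240,210:310],4)
cv2.imwrite('pics/c2.png',C)
E
```

```text
(no output)
```

View pics/c1.png

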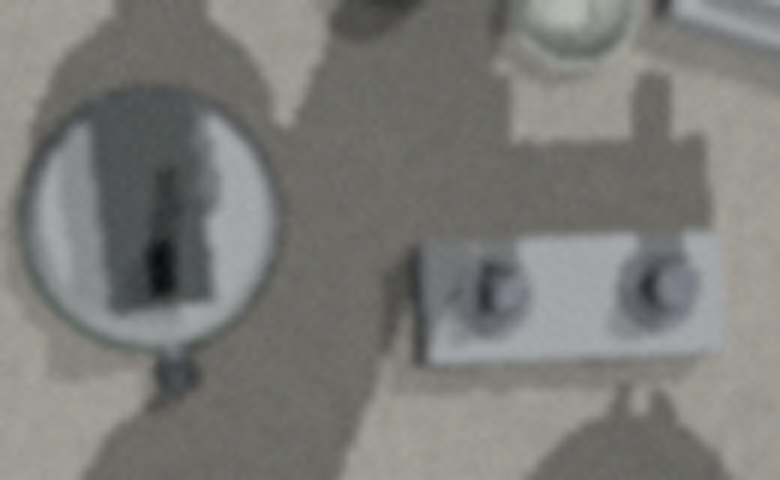

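View pics/c2.png

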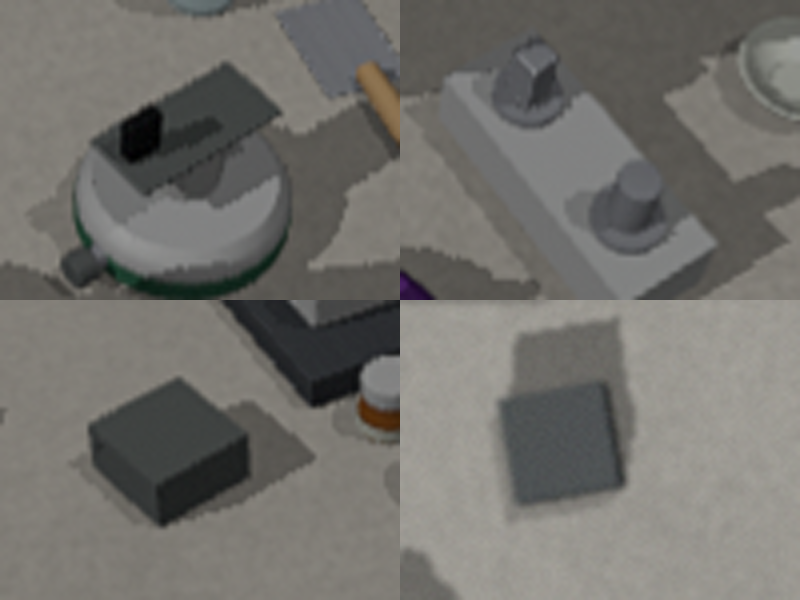

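Crop 1 shows the white drive with its cover grip at about (347,190) and the knob at (349.5,207.5). Crop 2 shows the square-headed shaft is the left one, with its head top at side (374,269). The slot face is too dark to identify yet. I'll compute poses and check them in contrast-boosted crops.

```bash
python3 - <<'E'
from h import *
t=load('top0');s=load('side0')
T1=lambda p:np.array(p)/6+[320-.4,145-.4]
S=lambda p,o,q:(np.array(p)-q)/4+o-.4
f=lambda n,x:print(n,np.round(x[:,:2]*1000,1).tolist())
f('drive c top z45',px2w(t,T1([[148,218]]),.045)); f('knob z~20',px2w(t,T1([[177,375]]),.025))
f('drive side knob',px2w(s,S([[85,266]],[300,175],[0,0]),.025))
f('cover top',px2w(t,T1([[112,310],[212,298],[198,92],[92,110]]),.089))
f('cover side',px2w(s,S([[92,143],[147,194],[281,110],[228,63]],[300,175],[0,0]),.089))
f('grip side topface',px2w(s,S([[140,112]],[300,175],[0,0]),.123))
f('grip top topface',px2w(t,T1([[160,285]]),.123))
f('hold top',px2w(t,S([[501,401],[605,384],[622,486],[520,503]],[210,165],[400,300]),.044))
f('hold side',px2w(s,S([[90,430],[180,378],[248,437],[155,488]],[230,125],[0,300]),.044))
f('stand top',px2w(t,T1([[425,245],[715,235],[722,350],[432,362]]),.045))
f('head top',px2w(t,T1([[508,294]]),.045+.046)); f('head side',px2w(s,S([[537,58]],[340,255],[400,0]),.091))
f('rh top',px2w(t,T1([[677,292]]),.091)); f('rh side',px2w(s,S([[640,178]],[340,255],[400,0]),.091))
def en(d,x0,y0,w,h,k,g):
    i=cv2.resize(d['img'][y0:y0+h,x0:x0+w],None,fx=k,fy=k,interpolation=cv2.INTER_CUBIC)
    return np.clip(i.astype(float)*g,0,255).astype(np.uint8)
C=np.zeros((600,800,3),np.uint8)
C[:300,:400]=en(s,247,140,50,37,8,2.5)[:300,:400] if 0 else cv2.resize(en(s,247,140,50,38,8,2.8),(400,300))
C[:300,400:]=cv2.resize(en(s,355,260,40,30,10,1.5),(400,300))
C[300:,:400]=cv2.resize(en(t,385,178,40,30,10,1.4),(400,300))
C[300:,400:]=cv2.resize(en(s,310,180,80,60,5,1.8),(400,300))
cv2.imwrite('pics/c3.png',C)
E
```

```text
drive c top z45 [[605.9, -19.0]]
knob z~20 [[524.7, -35.3]]
drive side knob [[526.3, -38.9]]
cover top [[553.5, 1.8], [559.8, -48.9], [665.3, -42.3], [655.8, 11.8]]
cover side [[552.3, -0.2], [560.6, -50.6], [669.0, -34.7], [662.4, 14.9]]
grip side topface [[574.1, -17.7]]
grip top topface [[563.0, -20.5]]
hold top [[577.1, 325.5], [590.7, 243.5], [510.3, 229.1], [496.8, 309.2]]
hold side [[496.7, 306.9], [579.2, 327.0], [593.6, 244.7], [511.9, 229.8]]
stand top [[592.1, -164.8], [598.1, -319.4], [537.1, -322.0], [530.5, -167.8]]
head top [[562.0, -199.6]]
head side [[563.6, -200.5]]
rh top [[563.3, -286.6]]
rh side [[568.1, -285.5]]
```

View pics/c3.png

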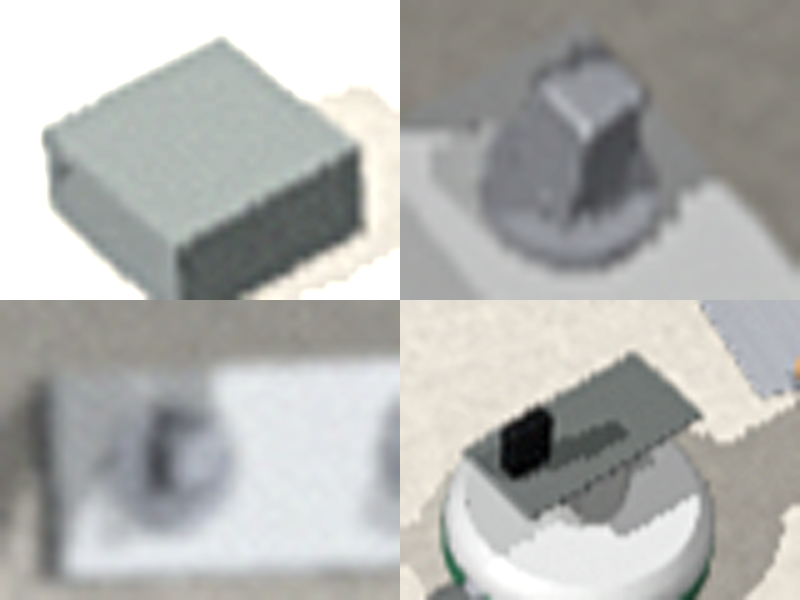

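Crop 3 shows the holder's lit left (-x) face, with a dark bit near its left end, at side (254,160), that could be the slot's side wall. The key bar isn't clear yet. I'll average some frames, boost the contrast, and overlay the pose models.

```bash
cat >> h.py <<'E'
def avg(n,f,k):
    ds=[env.grab_frame(n) for _ in range(k)]; d=ds[0]; d['img']=np.clip(np.mean([x['img'].astype(float) for x in ds],0),0,255)
    pickle.dump(d,open('pics/'+f+'.pkl','wb')); return d
def en(d,x0,y0,w,h,lo,hi,out,lines=[]):
    k=out[0]/w
    i=np.clip((d['img'][y0:y0+h,x0:x0+w].astype(float)-lo)*255/(hi-lo),0,255).astype(np.uint8)
    i=cv2.resize(i,out,interpolation=cv2.INTER_CUBIC)
    for P,c in lines:
        p=(w2px(d,P)+.5-[x0,y0])*[out[0]/w,out[1]/h]
        cv2.polylines(i,[np.round(p).astype(int)],True,c,1)
    return i
def box(o,yaw,x0,x1,y0,y1,z):
    c,s=np.cos(yaw),np.sin(yaw)
    return [[o[0]+c*x-s*y,o[1]+s*x+c*y,z] for x,y in((x0,y0),(x1,y0),(x1,y1),(x0,y1))]
def circ(o,r,z): return [[o[0]+r*np.cos(a),o[1]+r*np.sin(a),z] for a in np.linspace(0,6.283,40)]
E
python3 - <<'E'
from h import *
s=avg('side','sa',8);t=avg('top','ta',8)
R=np.radians
ho,hy=(.5445,.277),R(10.5); co,cy=(.611,-.018),R(8.2); sh=(.563,-.2)
g=(0,255,0);r=(0,0,255)
L=[(box(ho,hy,-.042,.042,-.042,.042,.044),g)]
CL=[(box(co,cy,-.056,.056,-.027,.027,.089),g),(box(co,cy,-.05,-.026,-.006,.006,.123),r)]
SH=[(circ(sh,.02,.051),g)]
C=np.zeros((600,800,3),np.uint8)
C[:300,:400]=en(s,247,140,48,36,15,90,(400,300))
C[:300,400:]=en(s,362,262,24,18,30,200,(400,300))
C[300:,:400]=en(t,392,185,24,18,40,230,(400,300))
C[300:,400:600]=en(s,320,185,56,84,0,180,(200,300),CL);C[300:,600:]=en(t,330,165,28,42,0,180,(200,300),CL)
cv2.imwrite('pics/c4.png',C)
print(np.round(w2px(s,[[ho[0]+np.cos(hy)*-.042-np.sin(hy)*y,ho[1]+np.sin(hy)*-.042+np.cos(hy)*y,z] for y in(.042,.032,-.032,-.042) for z in(.044,.034,.025,0)]),1).tolist())
for d,(x0,x1,y0,y1),n in((s,(325,350,195,220),'s'),(t,(335,360,180,200),'t')):
    m=d['img'][y0:y1,x0:x1].mean(2)<25; yy,xx=np.nonzero(m); print(n,m.sum(),xx.mean()+x0,yy.mean()+y0,xx.min()+x0,xx.max()+x0,yy.min()+y0,yy.max()+y0)
    print(np.round(w2px(d,np.array(CL[1][0]).mean(0)-[0,0,.017]),1))
E
```

```text
[[251.2, 156.5], [251.6, 159.0], [251.9, 161.3], [252.8, 167.4], [253.2, 158.3], [253.5, 160.8], [253.9, 163.1], [254.7, 169.2], [266.2, 170.2], [266.5, 172.7], [266.7, 175.0], [267.4, 181.1], [268.3, 172.1], [268.6, 174.6], [268.8, 176.9], [269.4, 183.0]]
s 102 334.80392156862746 208.61764705882354 330 339 202 215
[[335.3 208.9]]
t 13 346.46153846153845 189.23076923076923 346 347 186 192
[[346.9 189.2]]
```

View pics/c4.png

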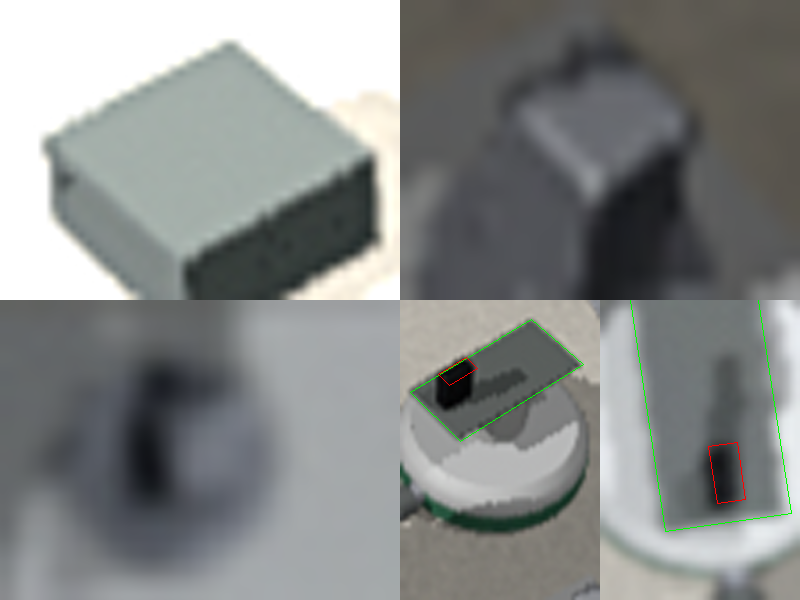

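The models fit the cover, and the dark spot at side (254,162) matches the predicted slot end on the holder's -x face, so the slot faces -x. The key's side can be checked when the shaft is lifted. Next I move to above the cover grip.

```bash
python3 -m crank '[[[2.6,4.2,-0.3],-0.013,8.5],[[2.6,4.2,-0.3],-0.013,8.5],[[2.6,4.2,-0.3],-0.013,8.5],[[2.6,4.2,-0.3],-0.013,8.5],[[2.6,4.2,-0.3],-0.013,8.5],[[2.6,4.2,-0.3],-0.013,8.5],[[2.6,4.2,-0.3],-0.013,8.5],[[2.6,4.2,-0.3],-0.013,8.5],[[2.6,4.2,-0.3],-0.013,7],[[2.6,4.2,-0.3],-0.013,6],[[2.6,4.2,-0.3],-0.013,5],[[2.6,4.2,-0.3],-0.013,5],[[2.6,4.2,-0.3],-0.013,5],[[2.6,4.2,-0.3],-0.011,5],[[0,0,0],0,5],[[0,0,0],0,5]]' 40
cat > st.py <<'E'
from h import *
o=env.observe(); R=np.array(o['tcp_rot'])
print('t',round(o['time_s'],2),'tcp',np.round(np.array(o['tool_pos'])*1000,1),'xyaw',round(np.degrees(np.arctan2(R[1,0],R[0,0])),2),'zax',np.round(R[:,2],3),'F',np.round(o['contact_force'],1),'M',np.round(o['wrist_torque'],2),'gap',round(o['finger_gap']*1000,1),'gf',round(float(np.max(o['gripper_force'])),1),'q7',np.round(o['joint_pos'],0)[-1])
E
python3 st.py
```

```text
time_s: 2.5
tool_pos: [0.5707, -0.0262, 0.1892]
tcp_rot: [[0.989, 0.147, -0.0], [0.147, -0.989, 0.001], [0.0, -0.001, -1.0]]
contact_force: [0.4, -0.1, 0.1]
finger_gap: 0.05
gripper_force: 0.0
t 2.5 tcp [570.7 -26.2 189.2] xyaw 8.44 zax [-0.     0.001 -1.   ] F [ 0.4 -0.1  0.1] M [-0.07  0.06 -0.01] gap 50.0 gf 0.0 q7 -89.0
```

```bash
python3 - <<'E'
from h import *
s=load('sa');t=load('ta'); sh=np.array([.563,-.2])
# head quad in side picture (c4), ->yaw
q=(np.array([[515,110],[600,50],[690,110],[600,190]])-[400,0])*24/400+[362-.5,262-.5]
w=px2w(s,q,.091)[:,:2]; print(np.round(w*1000,1),np.round(w.mean(0)*1000,1))
for a,b in((0,1),(3,2),(3,0),(2,1)): v=w[b]-w[a]; print(round(np.degrees(np.arctan2(v[1],v[0])),1),end=' ')
print()
for d,n in((s,'s'),(t,'t')):
  g=d['img'].mean(2).astype(np.float32)
  for r in(.0135,.0165):
    v=[]
    for a in range(0,360,15):
        p=w2px(d,[sh[0]+r*np.cos(np.radians(a)),sh[1]+r*np.sin(np.radians(a)),.053])[0]
        v.append(int(cv2.remap(g,np.float32([[p[0]]]),np.float32([[p[1]]]),1)[0,0]))
    print(n,r,v)
E
```

```text
[[ 554.7 -192.5]
 [ 569.8 -190.4]
 [ 574.7 -203.8]
 [ 557.4 -207.9]] [ 564.1 -198.7]
7.9 13.4 99.9 110.3 
s 0.0135 [53, 50, 64, 98, 83, 86, 85, 87, 80, 83, 84, 85, 91, 101, 101, 98, 100, 101, 102, 101, 97, 84, 65, 57]
s 0.0165 [56, 50, 72, 121, 88, 85, 85, 83, 83, 84, 83, 84, 94, 99, 98, 96, 95, 95, 94, 99, 101, 100, 72, 68]
t 0.0135 [75, 69, 79, 92, 100, 105, 104, 102, 98, 97, 101, 104, 110, 117, 121, 121, 122, 125, 126, 127, 130, 125, 106, 89]
t 0.0165 [76, 73, 93, 104, 108, 107, 107, 105, 105, 105, 106, 109, 119, 130, 135, 135, 134, 133, 132, 130, 134, 126, 101, 90]
```

```bash
python3 -m crank '[[[0.3,0.3,-3],0,5],[[0,0,-3],0,5],[[0,0,-2],0,4],[[0,0,-1.0],0,4],[[0,0,-0.5],0,3],[[0,0,0],0,1],[[0,0,0],0,0.5],[[0,0,0],0,0.5],[[0,0,0],0,0.5],[[0,0,0],0,0.5]]' 40; python3 st.py
```

```text
time_s: 3.5
tool_pos: [0.5736, -0.0254, 0.0948]
tcp_rot: [[0.99, 0.142, 0.001], [0.142, -0.99, -0.0], [0.001, 0.0, -1.0]]
contact_force: [0.6, -1.1, -0.0]
finger_gap: 0.0116
gripper_force: 43.2
t 3.5 tcp [573.6 -25.4  94.8] xyaw 8.19 zax [ 0.001 -0.    -1.   ] F [ 0.6 -1.1 -0. ] M [-0.02 -0.04 -0.02] gap 11.6 gf 43.2 q7 -92.0
```

```bash
python3 -m crank '[[[0,0,2],0,0.5],[[0,0,3],0,0.5],[[0,0,3],0,0.5],[[-2.2,3.4,0],0.01,0.5],[[-2.2,3.4,0],0.01,0.5],[[-2.2,3.4,0],0.01,0.5],[[-2.2,3.4,0],0.01,0.5],[[-2.2,3.4,0],0,0.5],[[-2.2,3.4,0],0,0.5],[[-2.2,3.4,0],0,0.5],[[-2.0,3.4,0],0,0.5],[[0,0.3,-3],0,0.5],[[0,0,-3],0,0.5],[[0,0,-3],0,0.5],[[0,0,0],0,0.5],[[0,0,0],0,0.5],[[0,0,0],0,0.5]]' 40; python3 st.py
python3 - <<'E'
from h import *
s=avg('side','sb',4);t=avg('top','tb',2)
R=np.radians;g=(0,255,0);r=(0,0,255)
o=env.observe();p=np.array(o['tool_pos']);M=np.array(o['tcp_rot']);y=np.arctan2(M[1,0],M[0,0]);z=p[2]-.0098
co=p[:2]+.038*np.array([np.cos(y),np.sin(y)])
ho,hy=(.5445,.277),R(10.5)
L=[(box(co,y,-.056,.056,-.027,.027,z),r),(box(ho,hy,-.042,.042,-.042,.042,.044),g)]
C=np.zeros((600,800,3),np.uint8)
C[:,:]=en(s,195,100,120,90,0,150,(800,600),L)
cv2.imwrite('pics/d1.png',C)
E
```

```text
time_s: 5.2
tool_pos: [0.4006, 0.2505, 0.0859]
tcp_rot: [[0.983, 0.182, 0.003], [0.182, -0.983, 0.002], [0.003, -0.001, -1.0]]
contact_force: [0.5, -0.1, -0.6]
finger_gap: 0.011
gripper_force: 43.1
t 5.2 tcp [400.6 250.5  85.9] xyaw 10.46 zax [ 0.003  0.002 -1.   ] F [ 0.5 -0.1 -0.6] M [-0.   -0.02  0.  ] gap 11.0 gf 43.1 q7 -128.0
```

View pics/d1.png

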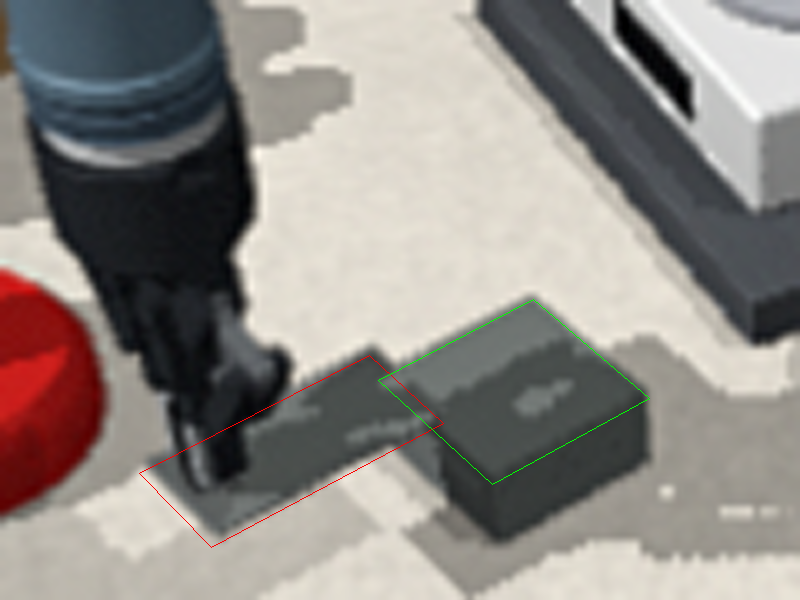

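```bash
python3 -m crank '[[[0,0,-2.5],0,0.5],[[0,0,-1.6],0,0.5],[[0,0,-0.7],0,0.5],[[0,0,0],0,0.5],[[1.0,0.18,0],0,0.5],[[1.0,0.18,0],0,0.5],[[0.5,0.09,0],0,0.5],[[0.5,0.09,0],0,0.5],[[0,0,0],0,0.5],[[0,0,0],0,0.5]]' 40; python3 st.py
```

```text
time_s: 6.5
tool_pos: [0.4292, 0.255, 0.0363]
tcp_rot: [[0.983, 0.182, -0.0], [0.182, -0.983, -0.0], [-0.0, 0.0, -1.0]]
contact_force: [0.7, 0.8, -0.9]
finger_gap: 0.0112
gripper_force: 43.1
t 6.5 tcp [429.2 255.   36.3] xyaw 10.46 zax [-0. -0. -1.] F [ 0.7  0.8 -0.9] M [-0.01  0.05  0.03] gap 11.2 gf 43.1 q7 -131.0
```

```bash
python3 -m crank '[[[1.0,0.25,0.1],0,0.5],[[1.0,0.19,0],0,0.5],[[1.0,0.18,0],0,0.5],[[1.0,0.18,0],0,0.5],[[0.5,0.09,0],0,0.5],[[0.4,0.07,0],0,0.5],[[0,0,0],0,0.5],[[0,0,0],0,0.5]]' 40; python3 st.py
```

```text
time_s: 7.3
tool_pos: [0.4778, 0.2645, 0.0371]
tcp_rot: [[0.983, 0.182, -0.001], [0.182, -0.983, -0.0], [-0.001, 0.0, -1.0]]
contact_force: [0.1, 0.3, -0.4]
finger_gap: 0.011
gripper_force: 43.1
t 7.3 tcp [477.8 264.5  37.1] xyaw 10.49 zax [-0.001 -0.    -1.   ] F [ 0.1  0.3 -0.4] M [-0.01  0.04 -0.04] gap 11.0 gf 43.1 q7 -129.0
```

Free so far. Now small steps until it touches the back wall.

```bash
python3 -m crank '[[[0.2,0.04,0],0,0.5],[[0.2,0.04,0],0,0.5],[[0.1,0.02,0],0,0.5],[[0,0,0],0,0.5]]' 40; python3 st.py;python3 -m crank '[[[0.1,0.02,0],0,0.5],[[0.1,0.02,0],0,0.5],[[0,0,0],0,0.5]]' 40; python3 st.py
```

```text
time_s: 7.7
tool_pos: [0.4835, 0.2656, 0.0373]
tcp_rot: [[0.983, 0.182, 0.0], [0.182, -0.983, 0.0], [0.0, -0.0, -1.0]]
contact_force: [1.0, 0.6, -0.5]
finger_gap: 0.0111
gripper_force: 43.1
t 7.7 tcp [483.5 265.6  37.3] xyaw 10.47 zax [ 0.  0. -1.] F [ 1.   0.6 -0.5] M [ 0.03  0.13 -0.05] gap 11.1 gf 43.1 q7 -128.0
time_s: 8.0
tool_pos: [0.4844, 0.2657, 0.037]
tcp_rot: [[0.983, 0.182, -0.002], [0.182, -0.983, -0.001], [-0.002, 0.001, -1.0]]
contact_force: [-1.6, -0.5, 0.4]
finger_gap: 0.0114
gripper_force: 43.2
t 8.0 tcp [484.4 265.7  37. ] xyaw 10.49 zax [-0.002 -0.001 -1.   ] F [-1.6 -0.5  0.4] M [-0.13  0.36  0.05] gap 11.4 gf 43.2 q7 -128.0
```

```bash
python3 -m crank '[[[0.1,0.02,0],0,0.5],[[0.1,0.02,0],0,0.5],[[0,0,0],0,0.5]]' 40; python3 st.py
```

```text
time_s: 8.3
tool_pos: [0.4845, 0.2657, 0.0364]
tcp_rot: [[0.983, 0.183, -0.005], [0.183, -0.983, -0.003], [-0.005, 0.002, -1.0]]
contact_force: [-4.9, -1.8, 1.9]
finger_gap: 0.0111
gripper_force: 43.4
t 8.3 tcp [484.5 265.7  36.4] xyaw 10.52 zax [-0.005 -0.003 -1.   ] F [-4.9 -1.8  1.9] M [-0.2   1.05  0.06] gap 11.1 gf 43.4 q7 -128.0
```

```bash
python3 -m crank '[[[-0.1,-0.02,-0.1],0,0.5],[[0,0,-0.1],0,0.5],[[0,0,0],0,0.5],[[0,0,0],0,4],[[0,0,0],0,4],[[0,0,0],0,4],[[0,0,3],0,4],[[0,0,4],0,4],[[0,0,4],0,4],[[0,0,4],0,4],[[0,0,0],0,4]]' 40; python3 st.py
python3 - <<'E'
from h import *
s=avg('side','sc',4);t=avg('top','tc',4)
g=(0,255,0);r=(0,0,255)
hy=np.radians(10.5);m=np.array([.5032,.2692]);u=np.array([np.cos(hy),np.sin(hy)]);co=m+.018*u
L=[(box(co,hy,-.056,.056,-.027,.027,.029),r)]
C=np.zeros((600,800,3),np.uint8)
C[:300,:400]=en(s,225,135,80,60,0,150,(400,300),L);C[300:,:400]=en(t,210,170,80,60,0,150,(400,300))
C[:300,400:]=en(s,310,185,72,54,20,200,(400,300));C[300:,400:]=en(t,328,166,36,27,20,220,(400,300))
cv2.imwrite('pics/d2.png',C)
E
```

```text
time_s: 9.4
tool_pos: [0.4913, 0.2693, 0.1926]
tcp_rot: [[0.983, 0.181, 0.014], [0.181, -0.983, 0.007], [0.015, -0.004, -1.0]]
contact_force: [0.4, 0.1, -0.5]
finger_gap: 0.0398
gripper_force: 0.0
t 9.4 tcp [491.3 269.3 192.6] xyaw 10.44 zax [ 0.014  0.007 -1.   ] F [ 0.4  0.1 -0.5] M [-0.02 -0.01 -0.03] gap 39.8 gf 0.0 q7 -122.0
```

View pics/d2.png

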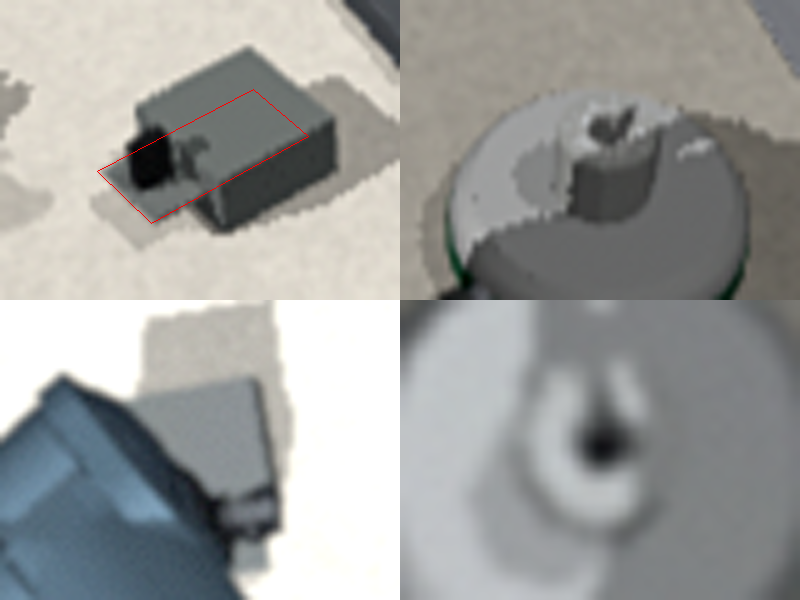

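The cover sits in its slot as modelled, and the hub is clear. The bore shows near top (345.7,178.4) and side (347.5,208.6), with the keyway opening towards +x. I'll refine the hub pose numerically.

```bash
python3 - <<'E'
from h import *
from scipy.optimize import differential_evolution as DE
s=load('sc');t=load('tc')
a=np.linspace(0,2*np.pi,180,endpoint=False)
def G(d):
    g=cv2.GaussianBlur(d['img'].mean(2).astype(np.float32),(0,0),.7); return np.hypot(cv2.Sobel(g,5,1,0),cv2.Sobel(g,5,0,1)).astype(np.float32)
I={k:G(d) for k,d in(('s',s),('t',t))}; D={'s':s,'t':t}
def samp(k,P):
    p=w2px(D[k],P).astype(np.float32); return cv2.remap(I[k],p[:,0:1],p[:,1:2],1).ravel()
def pts(x,y,th,parts):
    o=[]; c,sn=np.cos(th),np.sin(th)
    if 'o' in parts: o.append(np.c_[x+.022*np.cos(a),y+.022*np.sin(a),0*a+.085])
    if 'b' in parts: o.append(np.c_[x+.0092*np.cos(a),y+.0092*np.sin(a),0*a+.085])
    if 'k' in parts:
        u=np.linspace(.009,.022,30)
        for v in(-.004,.004): o.append(np.c_[x+c*u-sn*v,y+sn*u+c*v,0*u+.085])
    return np.vstack(o)
for ks in('s','t','st'):
  for parts in('o','ob','obk'):
    f=lambda q:-sum(samp(k,pts(*q,parts)).mean() for k in ks)
    r=DE(f,[(.59,.625),(-.035,0),(-.2,.7)],seed=0,maxiter=60,popsize=12,tol=1e-6)
    print(ks,parts,np.round(r.x[:2]*1000,1),round(np.degrees(r.x[2]),1),round(r.fun))
print(np.round(px2w(s,[[347.5,208.6]],.085)*1000,1),np.round(px2w(t,[[345.7,178.4]],.085)*1000,1))
# shaft flange & head: fit with first pictures
s=load('sa');t=load('ta');D={'s':s,'t':t};I={k:G(D[k]) for k in D}
def sp(x,y,th,h=.009):
    u=np.linspace(-h,h,30);o=0*u+h;c,sn=np.cos(th),np.sin(th)
    X=np.r_[u,u,o,-o];Y=np.r_[o,-o,u,u]
    return np.c_[x+c*X-sn*Y,y+sn*X+c*Y,0*X+.091]
fl=lambda x,y:np.c_[x+.02*np.cos(a),y+.02*np.sin(a),0*a+.051]
for ks in('s','t','st'):
  for nm,F in(('head',lambda q:[sp(*q)]),('head+fl',lambda q:[sp(*q),fl(*q[:2])])):
    f=lambda q:-sum(samp(k,P).mean() for k in ks for P in F(q))
    r=DE(f,[(.55,.58),(-.215,-.185),(-.5,.8)],seed=0,maxiter=60,popsize=12,tol=1e-6)
    print(ks,nm,np.round(r.x[:2]*1000,1),round(np.degrees(r.x[2]),1),round(r.fun))
E
```

```text
s o [615.9 -34.1] 7.1 -78
s ob [611.8 -20. ] 5.1 -99
s obk [610.5 -20.2] 13.1 -100
t o [590.3  -6.2] -5.7 -96
t ob [609.9 -21.8] 13.2 -133
t obk [609.5 -22. ] 9.9 -130
st o [615.4 -35. ] 3.3 -145
st ob [610.2 -20.9] 20.4 -228
st obk [609.8 -21.1] 10.5 -227
[[610.7 -22.6  85. ]] [[608.8 -21.2  85. ]]
s head [ 557.2 -215. ] -7.1 -80
s head+fl [ 562.7 -201.9] -9.4 -158
t head [ 560.8 -202.5] 38.8 -104
t head+fl [ 562.4 -201.6] -0.5 -190
st head [ 562.6 -202.1] -5.9 -175
st head+fl [ 562.6 -201.7] -2.4 -346
```

```bash
python3 -m crank '[[[0.7,-4.5,0],-0.014,5],[[0.7,-4.5,0],-0.014,5],[[0.7,-4.5,0],-0.014,5],[[0.7,-4.5,0],-0.014,5],[[0.7,-4.5,0],-0.014,5],[[0.7,-4.5,0],-0.014,5],[[0.7,-4.5,0],-0.014,5],[[0.7,-4.5,0],-0.014,5],[[0.7,-4.5,0],-0.014,5],[[0.4,-4.5,0],-0.014,5],[[0,-2.1,-2],0,5],[[0,0,0],0,5],[[0,0,0],0,5]]' 60; python3 st.py
```

```text
time_s: 11.1
tool_pos: [0.5522, -0.2044, 0.1637]
tcp_rot: [[0.999, 0.042, -0.003], [0.042, -0.999, 0.002], [-0.003, -0.002, -1.0]]
contact_force: [0.6, 1.0, 0.4]
finger_gap: 0.0497
gripper_force: 0.0
t 11.1 tcp [ 552.2 -204.4  163.7] xyaw 2.4 zax [-0.003  0.002 -1.   ] F [0.6 1.  0.4] M [ 0.03 -0.   -0.  ] gap 49.7 gf 0.0 q7 -77.0
```

```bash
python3 -m crank '[[[1.0,0.3,-1],0,5],[[0,0,-3],0,5],[[0,0,-3],0,5],[[0,0,-2],0,4],[[0,0,-1.2],0,4],[[0,0,-0.5],0,4],[[0,0,0],0,1.2],[[0,0,0],0,1.2],[[0,0,0],0,1.2],[[0,0,0],0,1.2],[[0,0,0],0,1.2],[[0,0,0],0,1.2]]' 40; python3 st.py
```

```text
time_s: 12.3
tool_pos: [0.5638, -0.2021, 0.0591]
tcp_rot: [[0.999, 0.043, 0.001], [0.043, -0.999, -0.0], [0.001, 0.001, -1.0]]
contact_force: [-0.6, 0.1, 2.7]
finger_gap: 0.0178
gripper_force: 41.7
t 12.3 tcp [ 563.8 -202.1   59.1] xyaw 2.44 zax [ 0.001 -0.    -1.   ] F [-0.6  0.1  2.7] M [0.05 0.06 0.06] gap 17.8 gf 41.7 q7 -80.0
```

The gap of 17.8 mm means the head is gripped square. I'll lift it and look at the key.

```bash
python3 -m crank '[[[0,0,1],0,1.2],[[0,0,2],0,1.2],[[0,0,3],0,1.2],[[0,0,3],0,1.2],[[0,0,3],0,1.2],[[0,0,0],0,1.2],[[0,0,0],0,1.2],[[0,0,0],0,1.2]]' 60; python3 st.py
python3 - <<'E'
from h import *
s=avg('side','sd',6)
p=np.array(env.observe()['tool_pos'])
c=w2px(s,p-[0,0,.03])[0].astype(int); print(c)
cv2.imwrite('pics/e1.png',en(s,c[0]-24,c[1]-18,48,36,10,200,(800,600)))
for z in (-.0141,-.0141-.020,-.0141-.032): print(z,(w2px(s,p+[0,0,z])[0]+.5-[c[0]-24,c[1]-18])*16.67)
E
```

```text
time_s: 13.1
tool_pos: [0.5617, -0.2015, 0.1766]
tcp_rot: [[0.999, 0.043, -0.003], [0.043, -0.999, 0.001], [-0.003, -0.001, -1.0]]
contact_force: [-0.4, 0.3, -1.4]
finger_gap: 0.0175
gripper_force: 58.6
t 13.1 tcp [ 561.7 -201.5  176.6] xyaw 2.45 zax [-0.003  0.001 -1.   ] F [-0.4  0.3 -1.4] M [0.01 0.02 0.03] gap 17.5 gf 58.6 q7 -77.0
[377 255]
-0.0141 [426.50598841 238.21828935]
-0.0341 [405.75560598 329.65105014]
-0.0461 [393.66400482 382.96163012]
```

View pics/e1.png

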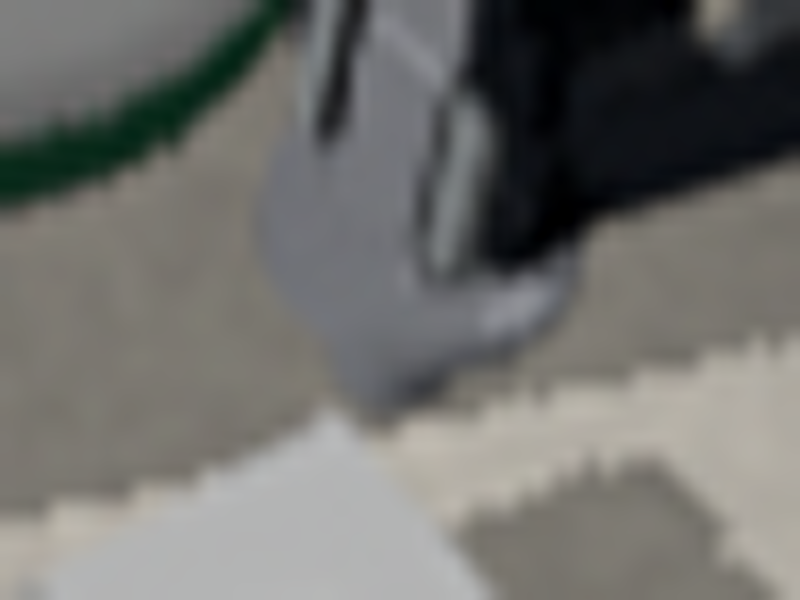

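The lifted shaft hangs straight, with its flange centre near (420,240) in the crop. No bar shows on the flange's -x or -y side, so the key is at +x or +y. I'll compare the flange brightness with the round shaft's to settle it.

```bash
python3 - <<'E'
from h import *
t=load('ta');g=t['img'].mean(2).astype(np.float32)
for c in((.5626,-.2017),(.5645,-.2886)):
  for r in(.0125,.015,.0175):
    v=[]
    for a in range(0,360,15):
        p=w2px(t,[c[0]+r*np.cos(np.radians(a)),c[1]+r*np.sin(np.radians(a)),.053])[0]
        v.append(int(cv2.remap(g,np.float32([[p[0]]]),np.float32([[p[1]]]),1)[0,0]))
    print(c,r,v)
p0=w2px(t,[.5626,-.2017,.051])[0].astype(int);p1=w2px(t,[.5645,-.2886,.051])[0].astype(int)
for p in(p0,p1): print(p);print(g[p[1]-9:p[1]+9,p[0]-9:p[0]+11].astype(int))
E
```

```text
(0.5626, -0.2017) 0.0125 [87, 78, 74, 73, 81, 87, 89, 88, 88, 92, 101, 105, 112, 119, 122, 123, 125, 126, 126, 127, 129, 129, 117, 100]
(0.5626, -0.2017) 0.015 [80, 68, 76, 89, 97, 104, 103, 101, 98, 100, 104, 109, 120, 130, 134, 134, 135, 134, 133, 131, 133, 130, 112, 89]
(0.5626, -0.2017) 0.0175 [84, 70, 86, 101, 108, 107, 107, 104, 105, 105, 108, 115, 129, 141, 147, 148, 148, 149, 145, 142, 140, 135, 113, 95]
(0.5645, -0.2886) 0.0125 [106, 80, 63, 63, 66, 75, 84, 90, 95, 98, 100, 107, 118, 124, 126, 125, 125, 127, 128, 127, 126, 126, 126, 121]
(0.5645, -0.2886) 0.015 [97, 82, 77, 82, 89, 94, 96, 97, 101, 102, 105, 112, 126, 135, 138, 137, 135, 135, 132, 128, 126, 126, 124, 113]
(0.5645, -0.2886) 0.0175 [94, 89, 93, 102, 109, 107, 103, 102, 105, 106, 111, 123, 138, 148, 151, 150, 148, 147, 142, 133, 128, 128, 120, 105]
[402 194]
[[113 112 113 114 116 120 120 115 114 113 113 113 121 138 153 157 158 158
  159 158]
 [116 115 116 115 120 127 128 120 117 116 115 115 124 145 161 166 165 165
  164 165]
 [116 117 116 117 118 122 122 115 111 113 114 115 124 144 161 166 166 165
  165 165]
 [
[... 2114 characters left out ...]
 150 162
  164 164]
 [165 160 143 118 104 100  93  81  72  79  99 114 122 125 128 138 155 163
  165 164]
 [164 158 142 121 107 102  99  93  85  84  91 102 113 121 130 144 159 165
  165 163]
 [161 151 139 128 118 108 103 100  98  98 103 112 120 128 138 153 162 165
  165 164]
 [160 149 138 135 128 116 107 104 103 107 117 125 133 140 151 160 165 164
  164 165]
 [160 147 139 136 134 129 120 113 111 115 127 138 146 155 161 164 164 165
  165 164]
 [161 152 144 139 137 136 134 134 132 137 144 154 160 163 164 165 164 164
  164 164]
 [164 160 156 150 146 146 148 153 156 158 159 163 166 165 165 164 164 165
  165 164]
 [165 165 164 161 159 159 159 163 165 165 164 164 164 164 164 163 161 161
  161 160]]
```

The keyed flange has an extra dark spot at top (401.5,189.5) that the round one lacks. That is the bar, so the key points along the tool's +x. Now over the hub with a +0.14 rad turn.

```bash
python3 -m crank '[[[0.5,2,0],0.028,1.2],[[1,3.5,0],0.028,1.2],[[1,3.5,0],0.028,1.2],[[1,3.5,0],0.028,1.2],[[1,3.5,0],0.028,1.2],[[0.5,2,0],0,1.2],[[0,0,-1.5],0,1.2],[[0,0,-1],0,1.2],[[0,0,0],0,1.2],[[0,0,0],0,1.2],[[0,0,0],0,1.2]]' 60; python3 st.py
```

```text
time_s: 14.5
tool_pos: [0.6133, -0.0235, 0.1534]
tcp_rot: [[0.984, 0.179, 0.0], [0.179, -0.984, -0.001], [0.0, 0.001, -1.0]]
contact_force: [-0.8, -0.7, -1.1]
finger_gap: 0.0172
gripper_force: 58.6
t 14.5 tcp [613.3 -23.5 153.4] xyaw 10.33 zax [ 0.    -0.001 -1.   ] F [-0.8 -0.7 -1.1] M [ 0.02 -0.01 -0.02] gap 17.2 gf 58.6 q7 -90.0
```

```bash
python3 -m crank '[[[-0.2,0.25,-0.5],0,1.2],[[0,0,-0.8],0,1.2],[[0,0,-0.5],0,1.2],[[0,0,-0.3],0,1.2],[[0,0,0],0,1.2],[[0,0,0],0,1.2]]' 60; python3 st.py; python3 -m crank '[[[0,0,-0.4],0,1.2],[[0,0,-0.4],0,1.2],[[0,0,-0.2],0,1.2],[[0,0,0],0,1.2],[[0,0,0],0,1.2]]' 60; python3 st.py
```

```text
time_s: 15.1
tool_pos: [0.6112, -0.0193, 0.1322]
tcp_rot: [[0.983, 0.182, -0.0], [0.182, -0.983, 0.0], [-0.0, -0.0, -1.0]]
contact_force: [-0.9, 1.1, -0.9]
finger_gap: 0.017
gripper_force: 58.6
t 15.1 tcp [611.2 -19.3 132.2] xyaw 10.48 zax [-0.  0. -1.] F [-0.9  1.1 -0.9] M [-0.    0.03  0.05] gap 17.0 gf 58.6 q7 -90.0
time_s: 15.6
tool_pos: [0.6108, -0.0196, 0.1219]
tcp_rot: [[0.983, 0.182, -0.001], [0.182, -0.983, -0.0], [-0.001, 0.0, -1.0]]
contact_force: [-1.1, -0.0, -1.8]
finger_gap: 0.0174
gripper_force: 58.7
t 15.6 tcp [610.8 -19.6 121.9] xyaw 10.47 zax [-0.001 -0.    -1.   ] F [-1.1 -0.  -1.8] M [-0.18  0.15  0.04] gap 17.4 gf 58.7 q7 -91.0
```

```bash
python3 -m crank '[[[0,-0.1,-0.2],0,1.2],[[0,0,-0.2],0,1.2],[[0,0,0],0,1.2],[[0,0,0],0,1.2]]' 60; python3 st.py; python3 -m crank '[[[0,0,-0.2],0,1.2],[[0,0,-0.1],0,1.2],[[0,0,0],0,1.2],[[0,0,0],0,1.2]]' 60; python3 st.py
```

```text
time_s: 16.0
tool_pos: [0.6113, -0.0201, 0.1183]
tcp_rot: [[0.983, 0.182, 0.0], [0.182, -0.983, 0.0], [0.0, -0.0, -1.0]]
contact_force: [-0.0, 0.1, -1.1]
finger_gap: 0.0175
gripper_force: 58.7
t 16.0 tcp [611.3 -20.1 118.3] xyaw 10.48 zax [ 0.  0. -1.] F [-0.   0.1 -1.1] M [-0.01  0.06  0.02] gap 17.5 gf 58.7 q7 -91.0
time_s: 16.4
tool_pos: [0.6113, -0.0202, 0.1153]
tcp_rot: [[0.983, 0.182, 0.0], [0.182, -0.983, 0.0], [0.0, -0.0, -1.0]]
contact_force: [-0.7, -0.2, -1.0]
finger_gap: 0.017
gripper_force: 58.7
t 16.4 tcp [611.3 -20.2 115.3] xyaw 10.48 zax [ 0.  0. -1.] F [-0.7 -0.2 -1. ] M [0.06 0.02 0.  ] gap 17.0 gf 58.7 q7 -91.0
```

No force below the key-rest height (TCP 119 mm), so the key is in the keyway. Pressing on.

```bash
python3 -m crank '[[[0,0,-0.3],0,1.2],[[0,0,-0.3],0,1.2],[[0,0,-0.2],0,1.2],[[0,0,0],0,1.2],[[0,0,0],0,1.2]]' 80; python3 st.py; python3 -m crank '[[[0,0,-0.2],0,1.2],[[0,0,-0.2],0,1.2],[[0,0,-0.2],0,1.2],[[0,0,0],0,1.2],[[0,0,0],0,1.2]]' 80; python3 st.py
```

```text
time_s: 16.9
tool_pos: [0.6114, -0.0204, 0.1076]
tcp_rot: [[0.983, 0.182, 0.0], [0.182, -0.983, -0.0], [0.0, 0.0, -1.0]]
contact_force: [0.1, -0.0, 1.2]
finger_gap: 0.0167
gripper_force: 81.0
t 16.9 tcp [611.4 -20.4 107.6] xyaw 10.48 zax [ 0. -0. -1.] F [ 0.1 -0.   1.2] M [-0.07  0.23  0.01] gap 16.7 gf 81.0 q7 -91.0
time_s: 17.4
tool_pos: [0.6115, -0.0204, 0.1016]
tcp_rot: [[0.983, 0.182, 0.001], [0.182, -0.983, -0.0], [0.001, 0.0, -1.0]]
contact_force: [-1.4, -1.0, 4.4]
finger_gap: 0.0168
gripper_force: 81.4
t 17.4 tcp [611.5 -20.4 101.6] xyaw 10.47 zax [ 0.001 -0.    -1.   ] F [-1.4 -1.   4.4] M [-0.13  0.26  0.03] gap 16.8 gf 81.4 q7 -91.0
```

```bash
python3 -m crank '[[[0,0,-0.15],0,1.2],[[0,0,-0.15],0,1.2],[[0,0,0],0,1.2],[[0,0,0],0,1.2]]' 80; python3 st.py; python3 -m crank '[[[0,0,-0.1],0,1.2],[[0,0,-0.1],0,1.2],[[0,0,0],0,1.2],[[0,0,0],0,1.2]]' 80; python3 st.py
```

```text
time_s: 17.8
tool_pos: [0.6115, -0.0203, 0.0993]
tcp_rot: [[0.983, 0.182, 0.001], [0.182, -0.983, -0.0], [0.0, 0.0, -1.0]]
contact_force: [-3.5, -0.1, 7.9]
finger_gap: 0.0168
gripper_force: 82.5
t 17.8 tcp [611.5 -20.3  99.3] xyaw 10.47 zax [ 0.001 -0.    -1.   ] F [-3.5 -0.1  7.9] M [-0.13  0.66  0.01] gap 16.8 gf 82.5 q7 -91.0
time_s: 18.2
tool_pos: [0.6116, -0.0204, 0.0992]
tcp_rot: [[0.983, 0.182, 0.0], [0.182, -0.983, -0.001], [0.0, 0.001, -1.0]]
contact_force: [-6.8, -1.3, 16.3]
finger_gap: 0.0167
gripper_force: 83.7
t 18.2 tcp [611.6 -20.4  99.2] xyaw 10.46 zax [ 0.    -0.001 -1.   ] F [-6.8 -1.3 16.3] M [-0.1   1.48 -0.01] gap 16.7 gf 83.7 q7 -91.0
```

```bash
python3 -m crank '[[[-0.1,0,0],0,1.2],[[0,0,-0.05],0,1.2],[[0,0,0],0,1.2],[[0,0,0],0,1.2],[[0,0,0],0,1.2],[[0,0,0],0,1.2]]' 80; python3 st.py
python3 - <<'E'
from h import *
s=avg('side','se',5)
C=np.zeros((600,800,3),np.uint8)
C[:,:500]=en(s,320,172,50,60,0,200,(500,600));C[:300,500:]=en(s,235,140,50,50,0,150,(300,300));C[300:,500:]=en(s,345,260,80,80,0,200,(300,300))
cv2.imwrite('pics/f1.png',C)
E
```

```text
time_s: 18.8
tool_pos: [0.6115, -0.0204, 0.0992]
tcp_rot: [[0.983, 0.182, 0.002], [0.182, -0.983, -0.001], [0.002, 0.001, -1.0]]
contact_force: [-4.8, -1.0, 16.7]
finger_gap: 0.0168
gripper_force: 83.7
t 18.8 tcp [611.5 -20.4  99.2] xyaw 10.46 zax [ 0.002 -0.001 -1.   ] F [-4.8 -1.  16.7] M [-0.12  1.3   0.05] gap 16.8 gf 83.7 q7 -91.0
```

View pics/f1.png

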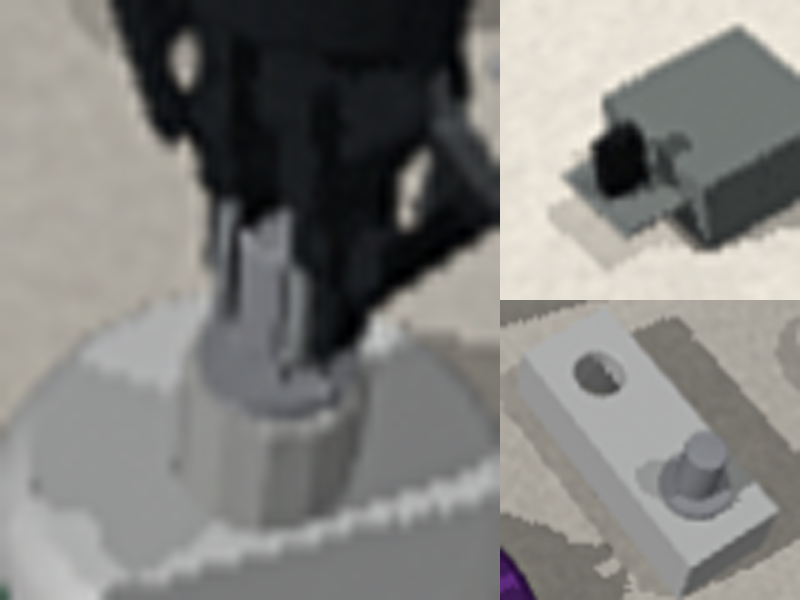

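The shaft's flange sits flush on the hub top at (280,390), the cover is in its slot and the round shaft is still in the stand. The press force is steady at 17 N, so I'm handing in.

```bash
python3 -c "
from workcell import env
print(env.hand_in())"
```

```text
the job is handed in; nothing more can be done
None
```

The job is handed in at about 19 s of the 54 s allowed: the cover is fully in the holder slot and released, and the keyed shaft is held pressed fully home at about 17 N with its flange flush on the hub; hand-in returned no verdict.

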